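# Seat the filling board in its well

## Robot

A 6-joint arm with a two-finger parallel gripper is mounted at the origin on the work surface. World frame = base frame: x ahead of the robot, y to its left, z up, the work surface at z = 0. Lengths are in m, angles in rad, forces in N, time in s.
With the tool pointing down it reaches from about 0.375 to 0.9 m from the base axis. Payload 3.1 kg.
Tool frame: the origin (TCP) lies on the centre line of the jaws, within the pads' length; the fingertips stand 19 mm ahead of it and the grasp point (between the pads) is the TCP; z points along the fingers, y is the line along which they close (so a half turn about z gives the same grasp; the last joint's range is limited). The gripper opens to 85 mm and grips with 20 to 120 N. Pads are 22 mm wide; open, the fingers measure 114 mm over their backs; the gripper's body (76 mm by 85 mm) begins 54 mm behind the grasp point. The pads swing forward as they close: fully open they stand 13 mm farther back than shut.
Start: joints at [-1.323, 0.527, 1.433, -0, 1.181, -0.178], TCP at [0.259, -0.569, 0.25] pointing down, gripper open.
Joint ranges: [-3.08, 3.08], [-0.75, 2.2], [0.22, 2.44], [-1.43, 4.57], [0, 2.65], [-2.85, 2.85]. Speed limits (rad/s): [2.79, 2.79, 3.14, 3.14, 3.14, 3.14].

## Interface

Orientations are given as a unit quaternion [x, y, z, w].
In Python, from station import manip, cams, sign_off gives the robot as it stands.
- The arm moves only by the tool carry_out, never from a script. Its argument "targets" is a list that holds one entry, the list of rows, each a list of 7 numbers: the shift along the tool's x, y, z in cm, then the turn, a rotation vector about the tool's x, y, z in degrees, then the finger opening in cm, from 0 to 8.54. A call has 1 to 12 rows; each row is the pose to reach, as a shift and turn from the pose commanded when the call began, along the tool's axes at that moment; what a row does not reach only later rows make up. A row lasts 1/12 s, in which the tool goes at most 41.7 mm and 7.16 degrees, less where a joint would pass 70% of its speed; a pose out of reach is approached as far as the arm can. A call with a gripper value outside its range is refused whole. The fingers move at their own pace and stop on an object; "force" is the grip in N (left out, the last holds). Time passes only in rows, so rows that repeat a pose let the fingers close. It gives the time, the measured TCP pose, the force, the opening and the grip force at its end, in the units of the state.
- manip.sense(): the state, without advancing time (a new reading comes with each control period).
- cams.snapshot(name): name is "scene" or "side" or "wrist"; returns the picture (480x640x3 uint8, red, green, blue); there is no depth.
- cams.camera_info(name): a dict with "K" (3x3 intrinsics, pixels), "k1" (the pictures are not rectified: a ray, as slopes to the right and down, at radius r is drawn at 1 + k1 r^2 times it, then the intrinsics apply), "T" (4x4, takes a point from camera to world coordinates). Camera axes: x right, y down, z forward; pixel columns grow to the right and rows downward; lengths in m; the calibration is good to about 2 mm. A picture is of the moment at which its call begins: read the wrist's pose just before it. camera_info takes no time and is no camera call; for the wrist camera it gives the pose at the moment of the call.
- sign_off(): hands the job in; it is judged then, once.
The state is a dict: "t": time; "q": joint angles; "qd": joint speeds; "tau": joint torques, N m; "tcp_pos": TCP position; "tool_rot": TCP orientation; "force": force on the tool from outside, world axes, zero at the start; "ft_torque": the same for the moment, N m; "finger_gap": opening from 0.0 (shut) to 1.0 (fully open); "gripper_force": force on a finger pad.
Only numpy, scipy, OpenCV 4.12 (cv2) and the standard library are available. Lean on these libraries where they do the work, as an engineer would, in place of code of your own. Each camera call takes 0.05 s, during which the arm holds its last target. There are 200 camera calls.

## Task

Slide the white filling board along the steel deck until it drops into the rectangular well, then press it down until it is fully home: square in the well, flat, and flush with the deck at both ends. Leave the two jars and the bowl standing where they are, and take the hand away at the end.

Things in the scene. Friction and masses are not known exactly. Their poses are not given: they have to be found in the camera images.
- station: Fixed stainless filling station: flat deck 30 mm above the table. Origin on the table under its centre; x away from the robot, y along the deck, z up. Deck spans x -86.5 to 86.5, y -240 to 240 mm. An upstand (fence) 8 mm thick, 20 mm high above the deck, runs along the far edge, its near face at x = 78.5 mm. The well is in the middle of its length.
- well (a point): Centre of the well's mouth, at deck height, at x = 27 mm on the station; same axes. Well 103 (x) by 133 mm (y); far wall in line with the upstand's face. Floor: two grey lift-out plates side by side in y, each 65 mm long, 5 mm below the deck; each goes down by itself, stiffly (8 N, stays where left), 7 mm to a hard stop, where the board is flush.
- board: Loose white plastic board 100 (x) by 130 (y) by 12 mm thick, about 0.3 kg, grey lines on top. Origin: centre of its underside; z up. Starts flat on the deck left or right of the well (it varies), turned up to 0.35 rad from the station's axes. Too wide to grasp flat.
- board_end_a (a point): Point on the board's top face, 60 mm from its centre towards its +y end, in the middle of its width.
- board_end_b (a point): Point on the board's top face, 60 mm from its centre towards its -y end, in the middle of its width.
- jar: Bystander: small closed glass jar with a metal lid and orange seal, 71 mm diameter, 58 mm high, standing on the deck on the other side of the well. Origin: centre of its underside.
- tall_jar: Bystander: closed glass jar with a metal lid, 83 mm diameter, 85 mm high, standing on the table to the right of the station (-y). Origin: centre of its underside.
- bowl: Bystander: steel bowl, 130 mm diameter, 50 mm high, on the table to the left of the station (+y). Origin: centre of its underside.

How it is judged:
By the outcome, as a careful person would: the job done as asked, in the order asked, and still so for the second after the job is handed in, with the robot touching nothing.
It also fails if it takes over 64 s, if anything falls off the work surface, if the arm or the gripper's body presses on something with over 40 N, if the wrist force passes 120 N, or if a joint passes its speed limit or range.

## Working session

There is one attempt and no reset: what is moved stays moved. The work goes in short steps, Python scripts to look and compute and a tool call to move; the robot and the scene stay as the last step left them, time stands still between calls to the robot, and variables do not carry over. Pictures are saved under pics/ and viewed, at most 10 in all, crops included, and the job is handed in when it is done.

Besides the shell and the picture viewer there is one more tool, called after ">>>" by a JSON object that holds its "fn" and its "kwargs", one argument or row to a line. carry_out: Moves the arm, as the interface text tells. Its arguments: {"type":"object","properties":{"targets":{"type":"array"},"force":{"type":"number"}},"required":["targets"]}

```bash
ls; mkdir -p pics; python3 - <<'E'
from station import manip,cams
import cv2
s=manip.sense();print({k:(s[k]) for k in('t','tcp_pos','tool_rot','force','finger_gap')})
for n in('scene','side'):
    im=cams.snapshot(n);cv2.imwrite(f'pics/{n}0.png',im[:,:,::-1])
    c=cams.camera_info(n);print(n,c)
E
```

```text
pics
{'t': 0.0, 'tcp_pos': array([ 0.25860235, -0.56826469,  0.24932023]), 'tool_rot': array([ 9.77312168e-01,  2.11801153e-01, -4.70814048e-05, -1.09355010e-03]), 'force': array([ 0.25716478, -0.01495787, -0.17648749]), 'finger_gap': 1.002099127148485}
scene {'K': array([[497.7879147 ,   0.        , 318.59545714],
       [  0.        , 497.7879147 , 238.25504934],
       [  0.        ,   0.        ,   1.        ]]), 'k1': 0.006040287641231681, 'T': array([[ 0.77480765,  0.32708855, -0.54100479,  1.19693912],
       [ 0.63218477, -0.40619793,  0.65980729, -0.861424  ],
       [-0.00393962, -0.85323873, -0.52150566,  0.76608779],
       [ 0.        ,  0.        ,  0.        ,  1.        ]])}
side {'K': array([[584.29842188,   0.        , 316.74643546],
       [  0.        , 584.29842188, 243.46994915],
       [  0.        ,   0.        ,   1.        ]]), 'k1': -0.13172310725467284, 'T': array([[ 0.81155674, -0.25770666,  0.52436909, -0.28231074],
       [-0.58375091, -0.39558891,  0.70904463, -1.06524932],
       [ 0.02470908, -0.88153088, -0.47147934,  0.78178806],
       [ 0.        ,  0.        ,  0.        ,  1.        ]])}
```

View pics/scene0.png

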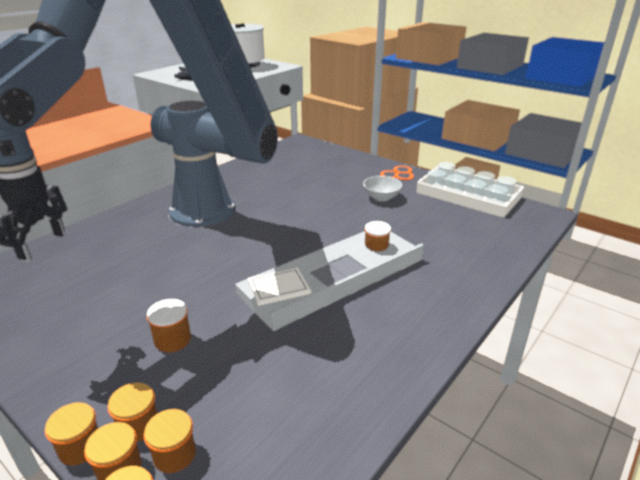

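View pics/side0.png

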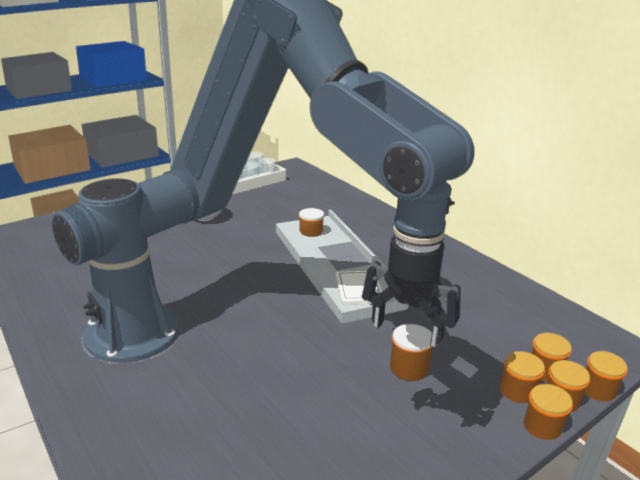

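The scene view shows the board at about (279,286), on the -y side of the well at about (338,270). The small jar is at (377,236), the bowl at (382,188) and the tall jar at (169,325). In the side view the board is at (358,287), partly behind a finger.

```bash
cat > h.py <<'E'
import numpy as np, cv2
from scipy.spatial.transform import Rotation as R
from station import manip,cams
def ray(px,z,c):
    px=np.array(px,float).reshape(-1,2);K=c['K']
    d=(px-[K[0,2],K[1,2]])/[K[0,0],K[1,1]]
    u=d.copy()
    for _ in range(20): u=d/(1+c['k1']*(u**2).sum(1,keepdims=True))
    v=np.c_[u,np.ones(len(u))]@c['T'][:3,:3].T; o=c['T'][:3,3]
    return o+v*((z-o[2])/v[:,2])[:,None]
def shot(n,name):
    c=cams.camera_info(n); im=cams.snapshot(n); cv2.imwrite(f'pics/{name}.png',im[:,:,::-1]); return im,c
def move(pos,Rw=None):
    "tool-frame shift in cm, rotvec deg from sensed pose"
    s=manip.sense();T=R.from_quat(s['tool_rot'])
    r=np.zeros(3) if Rw is None else (T.inv()*Rw).as_rotvec(degrees=True)
    return T.inv().apply(np.array(pos)-s['tcp_pos'])*100, r
E
python3 - <<'E'
from h import *
c=cams.camera_info('scene')
print(ray([[279,286]],.042,c),ray([[338,270],[237,287],[274,325],[424,262],[386,232]],.03,c),ray([[377,230]],.088,c),ray([[423,244],[270,310]],.05,c))
c=cams.camera_info('side')
print(ray([[358,287]],.042,c),ray([[345,317],[277,224]],.03,c))
w=cams.camera_info('wrist');s=manip.sense();T=R.from_quat(s['tool_rot'])
print(w, T.inv().apply(w['T'][:3,3]-s['tcp_pos']),T.as_matrix())
E
```

```text
[[ 0.51099062 -0.17630421  0.042     ]] [[ 0.57090089 -0.01994966  0.03      ]
 [ 0.42240927 -0.23245744  0.03      ]
 [ 0.58875742 -0.27631974  0.03      ]
 [ 0.72446631  0.15082389  0.03      ]
 [ 0.56321728  0.21899224  0.03      ]] [[0.58867362 0.12764061 0.088     ]] [[ 0.69265695  0.19846254  0.05      ]
 [ 0.56376772 -0.26152538  0.05      ]]
[[ 0.49481126 -0.1834955   0.042     ]] [[ 0.40446297 -0.24964055  0.03      ]
 [ 0.52699363  0.22562395  0.03      ]]
{'K': array([[396.0296994 ,   0.        , 317.51892295],
       [  0.        , 396.0296994 , 247.60666339],
       [  0.        ,   0.        ,   1.        ]]), 'k1': -0.06096966881078262, 'T': array([[ 4.12671749e-01, -8.71071147e-01, -2.66340167e-01,
         3.25565162e-01],
       [-9.10879290e-01, -3.94948587e-01, -1.19643357e-01,
        -5.37756019e-01],
       [-9.72795857e-04,  2.91977176e-01, -9.56424792e-01,
         3.73346666e-01],
       [ 0.00000000e+00,  0.00000000e+00,  0.00000000e+00,
         1.00000000e+00]])} [ 0.07364273 -0.00033571 -0.12391501] [[ 9.10276369e-01  4.14000826e-01 -4.97493593e-04]
 [ 4.14000971e-01 -9.10274339e-01  1.95534795e-03]
 [ 3.56660013e-04 -1.98586986e-03 -9.99997965e-01]]
```

```bash
python3 - <<'E'
from h import *
Rw=R.from_euler('z',-17,degrees=True)*R.from_matrix(np.diag([1,-1,-1]))
print(move([.54,-.08,.32],Rw))
E
```

```text
(array([ 45.83301046, -32.81371273,  -6.97800635]), array([-1.16167117e-01,  2.16278533e-02,  4.14564263e+01]))
```

>>> {"fn": "carry_out", "kwargs": {
  "targets": [
    [[45.8, -32.8, -7, 0, 0, 41.5, 5], [45.8, -32.8, -7, 0, 0, 41.5, 5], [45.8, -32.8, -7, 0, 0, 41.5, 5], [45.8, -32.8, -7, 0, 0, 41.5, 5], [45.8, -32.8, -7, 0, 0, 41.5, 5], [45.8, -32.8, -7, 0, 0, 41.5, 5], [45.8, -32.8, -7, 0, 0, 41.5, 5], [45.8, -32.8, -7, 0, 0, 41.5, 5], [45.8, -32.8, -7, 0, 0, 41.5, 5], [45.8, -32.8, -7, 0, 0, 41.5, 5], [45.8, -32.8, -7, 0, 0, 41.5, 5], [45.8, -32.8, -7, 0, 0, 41.5, 5]]
  ]
}}

```text
t: 1.1
tcp_pos: [0.5053, -0.1393, 0.3116]
tool_rot: [0.989, -0.148, -0.0, -0.0]
force: [1.4, 0.1, 0.2]
finger_gap: 0.586
gripper_force: 0.0
```

```bash
python3 - <<'E'
from h import *
Rw=R.from_euler('z',-17,degrees=True)*R.from_matrix(np.diag([1,-1,-1]))
print(manip.sense()['t'],move([.54,-.08,.32],Rw)); shot('wrist','w1')
E
```

```text
1.1 (array([ 1.57560955, -6.68141487, -0.83771691]), array([-0.00432316,  0.03977722, -0.04812304]))
```

View pics/w1.png

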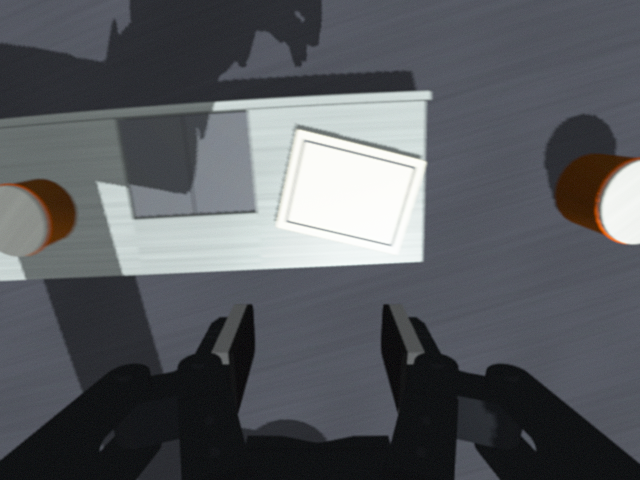

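The wrist view shows the board with corners near (297,127), (426,160), (400,252) and (277,226). The well is at (118,118), (248,110), (257,213), (133,218), and the near right deck corner is (423,261). The jar is at (22,218).

```bash
cat >> h.py <<'E'
def refine(g,a,b,n=40,w=6,m=.12):
    "subpixel line fit of the strongest edge near segment a-b; returns point,dir"
    a,b=np.array(a,float),np.array(b,float);d=(b-a)/np.linalg.norm(b-a);nr=np.array([-d[1],d[0]])
    o=np.arange(-w,w+.01,.25);P=[]
    for t in np.linspace(m,1-m,n):
        q=a+t*(b-a)+o[:,None]*nr
        v=cv2.remap(g,q[:,0:1].astype(np.float32),q[:,1:].astype(np.float32),cv2.INTER_LINEAR)[:,0]
        gr=np.abs(np.convolve(v,np.r_[np.ones(6),-np.ones(6)],'same'));gr[:7]=0;gr[-7:]=0
        P.append(q[gr.argmax()])
    l=cv2.fitLine(np.array(P,np.float32),cv2.DIST_HUBER,0,.01,.01).ravel();return l[2:],l[:2]
def quad(g,c,**k):
    L=[refine(g,c[i],c[(i+1)%4],**k) for i in range(4)];out=[]
    for i in range(4):
        (p,d),(q,e)=L[i-1],L[i]
        t=np.linalg.solve(np.c_[d,-e],q-p);out.append(p+t[0]*d)
    return np.array(out)
E
python3 - <<'E'
from h import *
im,c=shot('wrist','w2');s=manip.sense();print(s['t'],s['tcp_pos'],abs(s['qd']).max())
w0=cv2.imread('pics/w1.png')[:,:,::-1]
sh,_=cv2.phaseCorrelate(w0[...,0].astype(np.float32),im[...,0].astype(np.float32));print('shift',sh)
g=im.mean(2).astype(np.float32);sh=np.array(sh)
B=quad(g,np.array([(297,127),(426,160),(400,252),(277,226)])+sh);W=quad(g,np.array([(118,118),(248,110),(257,213),(133,218)])+sh)
print(B,W)
for X,z in((B,.042),(W,.03)):
    P=ray(X,z,c)[:,:2];print(P.round(4).tolist(),P.mean(0),[np.linalg.norm(P[i]-P[i-1]).round(4) for i in range(4)],[np.degrees(np.arctan2(*(P[i]-P[i-1])[::-1])).round(2) for i in range(4)])
for a,b in (((423,261),(260,267)),((425,165),(423,255))):
    p,d=refine(g,np.array(a)+sh,np.array(b)+sh);Q=ray([p,p+50*d],.03,c)[:,:2];print('deck',Q,np.degrees(np.arctan2(*(Q[1]-Q[0])[::-1])))
E
```

```text
1.2 [ 0.50719132 -0.13615088  0.31227909] 0.09202207331423984
shift (0.05738241522584531, -0.008996556822950197)
[[296.5181  128.14333]
 [430.13855 162.32523]
 [400.23657 247.97548]
 [277.7384  221.61758]] [[121.350044 119.797134]
 [251.97522  111.74862 ]
 [253.17339  215.2355  ]
 [131.93573  220.71336 ]]
[[0.5859, -0.1337], [0.5174, -0.2498], [0.4402, -0.2009], [0.5037, -0.0874]] [ 0.51180076 -0.16795851] [np.float64(0.0943), np.float64(0.1348), np.float64(0.0914), np.float64(0.13)] [np.float64(-29.39), np.float64(-120.53), np.float64(147.63), np.float64(60.76)]
[[0.6464, 0.0322], [0.6138, -0.0959], [0.5154, -0.0628], [0.5478, 0.0641]] [ 0.58087417 -0.01560134] [np.float64(0.1036), np.float64(0.1322), np.float64(0.1038), np.float64(0.131)] [np.float64(-17.97), np.float64(-104.28), np.float64(161.38), np.float64(75.67)]
deck [[ 0.43148118 -0.13809584]
 [ 0.41800765 -0.19089847]] -104.31458239527936
deck [[ 0.47066896 -0.23411606]
 [ 0.52089966 -0.24555914]] -12.833554697453074
```

```bash
cat >> h.py <<'E'
YAW=-14.31; W0=np.array([.5805,-.0155]); a=np.radians(YAW)
EX=np.array([np.cos(a),np.sin(a)]);EY=np.array([-np.sin(a),np.cos(a)])
def st(x,y): return W0+EX*(x-27)/1000+EY*y/1000     # station mm -> world
def tost(p): d=np.asarray(p)[...,:2]-W0; return np.stack([d@EX*1000+27,d@EY*1000],-1)
def tool(yaw): return R.from_euler('z',YAW+yaw,degrees=True)*R.from_matrix(np.diag([1,-1,-1]))
def go(x,y,z,yaw): m=move([*st(x,y),z],tool(yaw)); print(m[0].round(2),m[1].round(2))
E
python3 - <<'E'
from h import *
go(-58,-40,.08,0)
print(manip.sense()['q'],tost(manip.sense()['tcp_pos']))
c=cams.camera_info('scene');print(tost(ray([[169,310]],.085,c)),tost(ray([[377,230]],.088,c)))
E
```

```text
[-4.8  -9.27 23.24] [-0.12 -0.11 -2.3 ]
[-0.47654955  0.31942759  1.60436059  0.00259313  1.21641245  1.38325152] [ -14.21305337 -135.02696703]
[[ -19.7791104  -435.32246804]] [[ -0.45978146 140.71959087]]
```

>>> {"fn": "carry_out", "kwargs": {
  "targets": [
    [[-4.8, -9.3, 10, 0, 0, -2.3, 6], [-4.8, -9.3, 10, 0, 0, -2.3, 6], [-4.8, -9.3, 10, 0, 0, -2.3, 6], [-4.8, -9.3, 10, 0, 0, -2.3, 6], [-4.8, -9.3, 14, 0, 0, -2.3, 6], [-4.8, -9.3, 18, 0, 0, -2.3, 6], [-4.8, -9.3, 21, 0, 0, -2.3, 6], [-4.8, -9.3, 23, 0, 0, -2.3, 6], [-4.8, -9.3, 24, 0, 0, -2.3, 6], [-4.8, -9.3, 24.5, 0, 0, -2.3, 6], [-4.8, -9.3, 24.5, 0, 0, -2.3, 6], [-4.8, -9.3, 24.5, 0, 0, -2.3, 6]]
  ]
}}

```text
t: 2.2
tcp_pos: [0.4869, -0.0389, 0.0673]
tool_rot: [0.992, -0.128, 0.001, 0.0]
force: [-0.3, 1.2, 0.4]
finger_gap: 0.705
gripper_force: 0.0
```

```bash
python3 - <<'E'
from h import *
go(-58,-40,.05,0)
shot('side','s3');shot('wrist','w3')
E
```

```text
[-0.02 -0.58  1.73] [ 0.01 -0.08 -0.45]
```

View pics/w3.png

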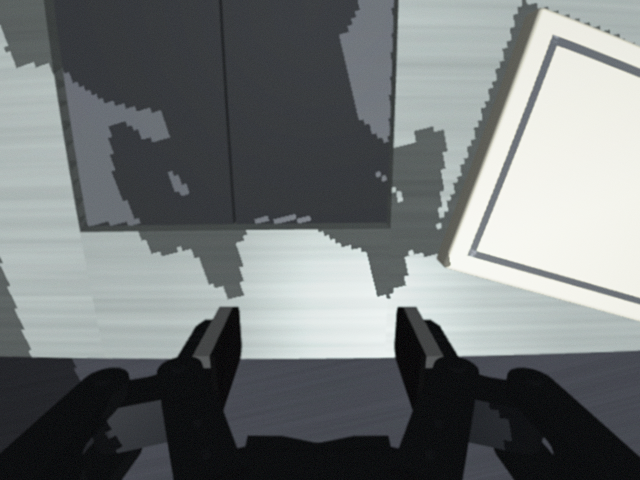

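The close wrist view shows the well's near right corner at about (390,226) and its near left corner at about (80,229). The board's nearest corner is at (445,262), and the fingers are over the near deck strip.

>>> {"fn": "carry_out", "kwargs": {
  "targets": [
    [[0, 0, 0.6, 0, 0, -0.4, 6], [0, 0, 1.2, 0, 0, -0.4, 6], [0, 0, 1.5, 0, 0, -0.4, 6], [0, 0, 1.7, 0, 0, -0.4, 6], [0, 0, 1.7, 0, 0, -0.4, 6]]
  ]
}}

```text
t: 2.72
tcp_pos: [0.4861, -0.0382, 0.0491]
tool_rot: [0.992, -0.125, -0.0, -0.0]
force: [-0.6, 0.6, -0.2]
finger_gap: 0.704
gripper_force: 0.0
```

>>> {"fn": "carry_out", "kwargs": {
  "targets": [
    [[0, 0, 0.1, 0, 0, 0, 6], [0, 0, 0.2, 0, 0, 0, 6], [0, 0, 0.2, 0, 0, 0, 6]]
  ]
}}

```text
t: 2.97
tcp_pos: [0.4863, -0.0383, 0.0475]
tool_rot: [0.992, -0.125, -0.0, -0.0]
force: [-0.3, -0.1, 0.0]
finger_gap: 0.701
gripper_force: 0.0
```

```bash
python3 - <<'E'
from h import *
s=manip.sense();print(s['tcp_pos'],tost(s['tcp_pos']),s['force'],s['finger_gap'])
im,c=shot('wrist','w4');im2,c2=shot('side','s4')
g=cv2.imread('pics/w3.png').mean(2)
E
```

```text
[ 0.48632197 -0.03833671  0.04750607] [-58.61142377 -45.40595573] [-0.34751062 -0.10129432  0.03023675] 0.7010225450168421
```

>>> {"fn": "carry_out", "kwargs": {
  "targets": [
    [[0, 0, 0.1, 0, 0, 0, 6], [0, 0, 0.2, 0, 0, 0, 6], [0, 0, 0.2, 0, 0, 0, 6]]
  ]
}}

```text
t: 3.32
tcp_pos: [0.4863, -0.0384, 0.0455]
tool_rot: [0.992, -0.125, -0.0, -0.0]
force: [-0.3, -0.3, -0.2]
finger_gap: 0.702
gripper_force: 0.0
```

>>> {"fn": "carry_out", "kwargs": {
  "targets": [
    [[0, 0, 0.1, 0, 0, 0, 6], [0, 0, 0.15, 0, 0, 0, 6], [0, 0, 0.15, 0, 0, 0, 6]]
  ]
}}

```text
t: 3.57
tcp_pos: [0.4864, -0.0384, 0.044]
tool_rot: [0.992, -0.125, -0.0, -0.0]
force: [-0.3, -0.0, 0.0]
finger_gap: 0.706
gripper_force: 0.0
```

>>> {"fn": "carry_out", "kwargs": {
  "targets": [
    [[0, 0, 0.1, 0, 0, 0, 6], [0, 0, 0.1, 0, 0, 0, 6]]
  ]
}}

```text
t: 3.73
tcp_pos: [0.4864, -0.0384, 0.044]
tool_rot: [0.992, -0.125, 0.0, 0.0]
force: [-1.0, 0.7, 8.5]
finger_gap: 0.702
gripper_force: 4.1
```

>>> {"fn": "carry_out", "kwargs": {
  "targets": [
    [[0, 0, 0.1, 0, 0, 0, 6], [0, 0, 0.1, 0, 0, 0, 6]]
  ]
}}

```text
t: 3.9
tcp_pos: [0.4864, -0.0384, 0.0439]
tool_rot: [0.992, -0.125, 0.001, 0.0]
force: [-2.6, -0.6, 16.8]
finger_gap: 0.701
gripper_force: 8.5
```

>>> {"fn": "carry_out", "kwargs": {
  "targets": [
    [[0, 0, 0.1, 0, 0, 0, 6], [0, 0, 0.1, 0, 0, 0, 6]]
  ]
}}

```text
t: 4.07
tcp_pos: [0.4863, -0.0384, 0.0439]
tool_rot: [0.992, -0.125, 0.001, 0.0]
force: [-3.5, 0.3, 25.8]
finger_gap: 0.701
gripper_force: 13.0
```

```bash
python3 - <<'E'
from h import *
im=cv2.imread('pics/w4.png');c=cams.camera_info('wrist')  # w4 taken 3.5mm higher, same xy
c['T'][2,3]+=.0475-.0439
g=im.mean(2).astype(np.float32);cv2.imwrite('pics/w4g.png',g)
n=refine(g,(100,229+18),(380,226+18),w=20);print(n)
P=ray([n[0],n[0]+100*n[1]],.03,c);print(tost(P),np.degrees(np.arctan2(*(P[0]-P[1])[:2][::-1])))
go(-110,-165,.047,0)
E
```

```text
(array([237.02158, 250.3099 ], dtype=float32), array([0.99008703, 0.1404554 ], dtype=float32))
[[-29.0144775  -15.5978033 ]
 [-34.65713827 -52.7690664 ]] 67.05830316497237
[-5.13 11.96 -0.32] [ 0.01 -0.09 -0.03][ WARN:0@0.309] global loadsave.cpp:1063 imwrite_ Unsupported depth image for selected encoder is fallbacked to CV_8U.
```

View pics/w4.png

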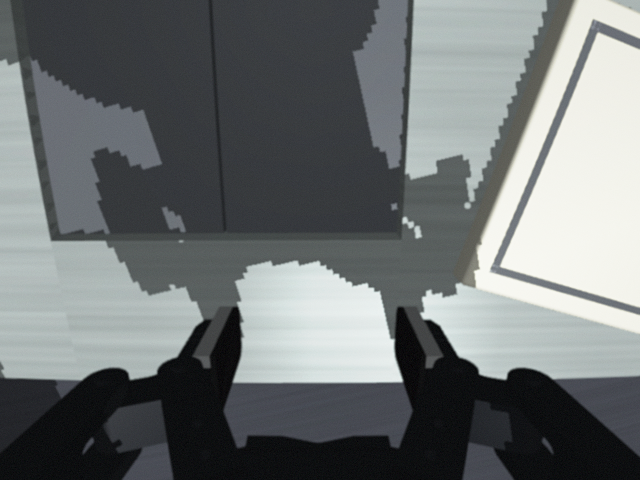

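The view shows the well's near edge along row 240 from (52,240) to (401,239), and its right edge from (401,239) to (411,0). The plate divider is at (224,232) and the fingertips are near row 310-340.

```bash
python3 - <<'E'
from h import *
c=cams.camera_info('wrist');c['T'][2,3]+=.0475-.0439
print(tost(ray([[52,240],[401,239],[411,0],[21,0],[0,379],[640,379]],.03,c)).round(1),tost(ray([[224,232],[210,0]],.025,c)).round(1),tost(ray([[465,282]],.03,c)))
E
```

```text
[[ -24.8   55.6]
 [ -24.7  -76.8]
 [  55.1  -76. ]
 [  58.1   52.5]
 [ -88.1   93.9]
 [ -88.9 -187.9]] [[-23.2 -10. ]
 [ 56.8 -10.1]] [[ -42.0613227  -102.84933601]]
```

```bash
sed -i 's/W0=np.array(\[.5805,-.0155\])/W0=np.array([.578,-.0255])/' h.py; python3 - <<'E'
from h import *
s=manip.sense();print(tost(s['tcp_pos']))
go(-115,-168,.0475,0)
E
```

```text
[-58.64014559 -35.1336129 ]
[-5.63 13.29 -0.37] [ 0.01 -0.09 -0.03]
```

>>> {"fn": "carry_out", "kwargs": {
  "targets": [
    [[0, 0, -0.65, 0, 0, 0, 6], [-2, 0, -0.65, 0, 0, 0, 6], [-4, 0, -0.65, 0, 0, 0, 6], [-5.6, 1, -0.65, 0, 0, 0, 6], [-5.6, 4, -0.65, 0, 0, 0, 6], [-5.6, 7, -0.65, 0, 0, 0, 6], [-5.6, 10, -0.65, 0, 0, 0, 6], [-5.6, 13.3, -0.65, 0, 0, 0, 6], [-5.6, 13.3, -0.65, 0, 0, 0, 6], [-5.6, 13.3, -0.65, 0, 0, 0, 6], [-5.6, 13.3, -0.65, 0, 0, 0, 6]]
  ]
}}

```text
t: 4.98
tcp_pos: [0.3987, -0.153, 0.0476]
tool_rot: [0.992, -0.125, -0.0, -0.0]
force: [-0.1, -0.3, -0.3]
finger_gap: 0.7
gripper_force: 0.0
```

```bash
python3 - <<'E'
from h import *
s=manip.sense();print(s['t'],s['tcp_pos'],tost(s['tcp_pos']),abs(s['qd']).max())
im,c=shot('wrist','w5')
m=cv2.inRange(im,(200,195,180),(255,255,255));
n,l,st_,ce=cv2.connectedComponentsWithStats(m);print(st_[1:][st_[1:,4]>500])
E
```

```text
4.9833 [ 0.39873887 -0.15301609  0.04758402] [-115.18121548 -167.86723342] 0.03181672534757429
[[  361     0   133   191 15744]
 [  432     0    97   203  4429]
 [   65    39    69   101  2789]
 [   98    44    30    61   911]]
```

View pics/w5.png

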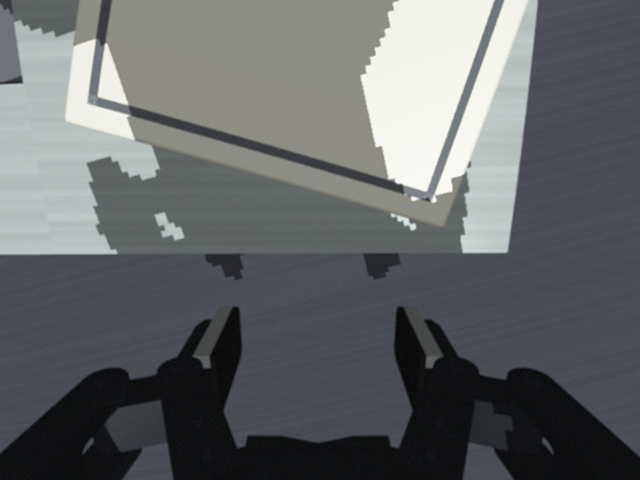

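The board's nearest corner is at (445,225) and its left corner at (66,121). The deck's near right corner is at (508,251).

```bash
python3 - <<'E'
from h import *
c=cams.camera_info('wrist')
p=tost(ray([[445,225],[66,121]],.042,c));d=p[1]-p[0];d/=np.linalg.norm(d);n=np.array([d[1],-d[0]])
print(p,np.linalg.norm(p[1]-p[0]),'ctr',p.mean(0)+50*n,np.degrees(np.arctan2(-d[0],d[1])))
print(tost(ray([[508,251]],.03,c)))
E
```

```text
[[ -73.22605825 -210.69086479]
 [ -38.54383289  -86.93638671]] 128.52247896427255 ctr [  -7.73987435 -162.30629475] -15.65554229862959
[[ -86.28845702 -239.95923457]]
```

>>> {"fn": "carry_out", "kwargs": {
  "targets": [
    [[1, -0.5, 0, 0, 0, 0, 6], [2, -0.5, 0, 0, 0, 0, 6], [2.6, -0.5, 0, 0, 0, 0, 6], [3.2, -0.5, 0, 0, 0, 0, 6], [3.7, -0.5, 0, 0, 0, 0, 6], [4.2, -0.5, 0, 0, 0, 0, 6], [4.7, -0.5, 0, 0, 0, 0, 6], [5.2, -0.5, 0, 0, 0, 0, 6], [5.7, -0.5, 0, 0, 0, 0, 6], [6.2, -0.5, 0, 0, 0, 0, 6], [6.7, -0.5, 0, 0, 0, 0, 6], [7.2, -0.5, 0, 0, 0, 0, 6]]
  ]
}}

```text
t: 6.03
tcp_pos: [0.4708, -0.1667, 0.0476]
tool_rot: [0.992, -0.125, 0.0, 0.0]
force: [-1.6, -0.8, -1.5]
finger_gap: 0.704
gripper_force: 0.9
```

>>> {"fn": "carry_out", "kwargs": {
  "targets": [
    [[0.3, 0, 0, 0, 0, 0, 6], [0.6, 0, 0, 0, 0, 0, 6], [0.8, 0, 0, 0, 0, 0, 6], [0.9, 0, 0, 0, 0, 0, 6], [0.9, 0, 0, 0, 0, 0, 6]]
  ]
}}

```text
t: 6.45
tcp_pos: [0.4787, -0.1684, 0.0476]
tool_rot: [0.992, -0.125, -0.0, -0.0]
force: [-3.1, -0.6, -0.4]
finger_gap: 0.706
gripper_force: 1.1
```

```bash
python3 - <<'E'
from h import *
s=manip.sense();print(s['t'],tost(s['tcp_pos']),s['tcp_pos'][2],s['force'])
shot('wrist','w6')
E
```

```text
6.45 [ -33.90365414 -163.02149174] 0.04761326863991472 [-3.06351251 -0.5631356  -0.42364866]
```

View pics/w6.png

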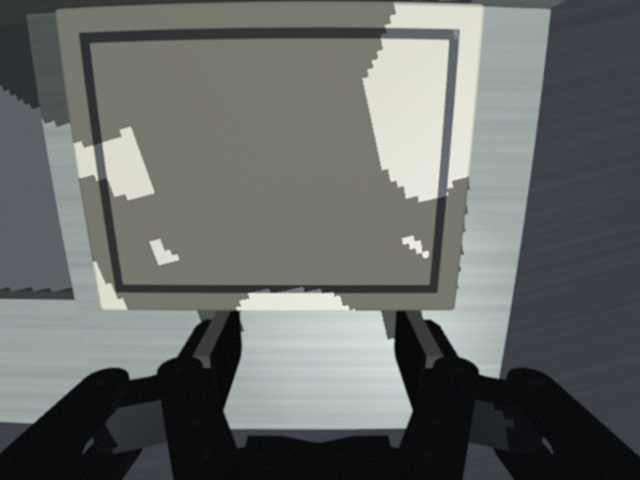

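The board is now square, with its near edge along row 309 from (100,309) to (457,308). Its far edge is at row ~7, close to the fence.

>>> {"fn": "carry_out", "kwargs": {
  "targets": [
    [[0.1, 0, 0, 0, 0, 0, 6], [0.2, 0, 0, 0, 0, 0, 6], [0.3, 0, 0, 0, 0, 0, 6], [0.3, 0, 0, 0, 0, 0, 6]]
  ]
}}

```text
t: 6.83
tcp_pos: [0.4807, -0.1688, 0.0476]
tool_rot: [0.992, -0.125, -0.001, -0.0]
force: [-5.3, 0.4, 2.6]
finger_gap: 0.702
gripper_force: 2.4
```

```bash
python3 - <<'E'
from h import *
s=manip.sense();print(s['t'],tost(s['tcp_pos']),s['tcp_pos'][2],s['force'])
im,c=shot('wrist','w7')
print(tost(ray([[100,309],[457,308]],.042,c)))
go(28,-275,.1,90)
E
```

```text
6.8333 [ -31.86204574 -162.86563008] 0.047564560707950676 [-5.29625651  0.36981593  2.63086075]
[[ -21.12371417  -83.4231269 ]
 [ -20.65189293 -213.6245244 ]]
[ 5.97 11.21 -5.27] [-1.400e-01  9.000e-02 -9.001e+01]
```

>>> {"fn": "carry_out", "kwargs": {
  "targets": [
    [[-1, 0, 0, 0, 0, 0, 6], [-1, 0, -2, 0, 0, 0, 6], [-1, 0, -5, 0, 0, -7, 6], [2, 3, -5, 0, 0, -14, 6], [5.6, 6, -5, 0, 0, -21, 6], [5.6, 8.7, -5, 0, 0, -28, 6], [5.6, 8.7, -5, 0, 0, -35, 6], [5.6, 8.7, -5, 0, 0, -42, 6], [5.6, 8.7, -5, 0, 0, -49, 6], [5.6, 8.7, -5, 0, 0, -56, 6], [5.6, 8.7, -5, 0, 0, -63, 6], [5.6, 8.7, -5, 0, 0, -70, 6]]
  ]
}}

```text
t: 7.88
tcp_pos: [0.5162, -0.2686, 0.098]
tool_rot: [0.883, 0.469, 0.001, 0.002]
force: [0.1, -0.1, -1.1]
finger_gap: 0.706
gripper_force: 0.0
```

>>> {"fn": "carry_out", "kwargs": {
  "targets": [
    [[0, 0, 0, 0, 0, -7, 6], [0, 0, 0, 0, 0, -14, 6], [0, 0, 0, 0, 0, -20, 6], [0, 0, 0, 0, 0, -20, 6], [0, 0, 0, 0, 0, -20, 6]]
  ]
}}

```text
t: 8.3
tcp_pos: [0.5157, -0.2682, 0.0979]
tool_rot: [0.791, 0.612, 0.001, 0.001]
force: [-1.0, 0.4, 0.5]
finger_gap: 0.701
gripper_force: 0.0
```

```bash
python3 - <<'E'
from h import *
s=manip.sense();print(s['t'],tost(s['tcp_pos']),s['tcp_pos'][2],s['force'],s['q'])
shot('wrist','w8')
go(25,-250,.0475,90)
E
```

```text
8.3 [  26.5734786  -250.57875671] 0.09792236105143284 [-1.04789159  0.38120534  0.51452361] [-6.71941127e-01  6.80247519e-01  1.66607895e+00  5.07166152e-04
  7.92184381e-01 -4.18927849e-01]
[ 0.05 -0.13  5.03] [ 0.13  0.04 -0.19]
```

View pics/w8.png

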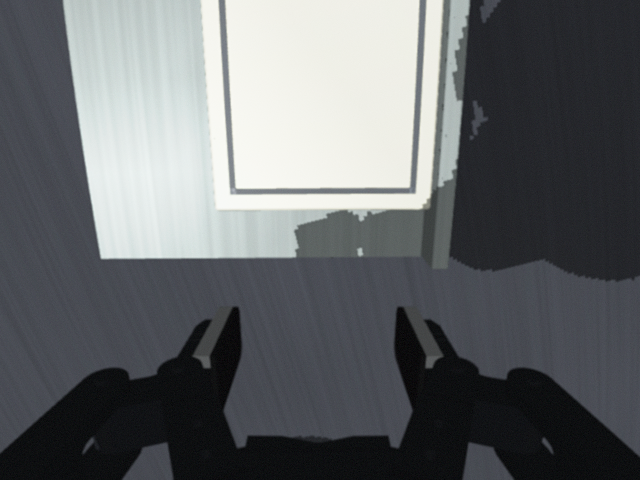

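The board lies square against the fence, with its trailing edge along row 208 from (216,208) to (430,208), and the fingers are behind it.

>>> {"fn": "carry_out", "kwargs": {
  "targets": [
    [[0, -0.15, 2, 0, 0, 0, 6], [0, -0.15, 4, 0, 0, 0, 6], [0, -0.15, 5, 0, 0, -0.2, 6], [0, -0.15, 5, 0, 0, -0.2, 6], [1, -0.15, 5, 0, 0, -0.2, 6], [2, -0.15, 5, 0, 0, -0.2, 6], [2.8, -0.15, 5, 0, 0, -0.2, 6], [3.6, -0.15, 5, 0, 0, -0.2, 6], [4.4, -0.15, 5, 0, 0, -0.2, 6], [5.2, -0.15, 5, 0, 0, -0.2, 6], [6, -0.15, 5, 0, 0, -0.2, 6], [6.8, -0.15, 5, 0, 0, -0.2, 6]]
  ]
}}

```text
t: 9.35
tcp_pos: [0.5304, -0.2015, 0.0485]
tool_rot: [0.789, 0.615, -0.0, 0.001]
force: [-1.7, -5.7, 3.7]
finger_gap: 0.703
gripper_force: 2.9
```

>>> {"fn": "carry_out", "kwargs": {
  "targets": [
    [[0.8, 0, 0, 0, 0, 0, 6], [1.6, 0, 0, 0, 0, 0, 6], [2.4, 0, 0, 0, 0, 0, 6], [3.2, 0, 0, 0, 0, 0, 6], [4, 0, 0, 0, 0, 0, 6], [4.7, 0, 0, 0, 0, 0, 6], [5.4, 0, 0, 0, 0, 0, 6], [6, 0, 0, 0, 0, 0, 6], [6, 0, 0, 0, 0, 0, 6]]
  ]
}}

```text
t: 10.1
tcp_pos: [0.5448, -0.1416, 0.0481]
tool_rot: [0.789, 0.615, 0.0, -0.0]
force: [-0.1, -0.1, -0.0]
finger_gap: 0.7
gripper_force: 0.0
```

```bash
python3 - <<'E'
from h import *
s=manip.sense();print(s['t'],tost(s['tcp_pos']),s['tcp_pos'][2],s['force'])
shot('wrist','w9')
go(25,-78,.0475,90)
E
```

```text
10.1 [  23.5443184  -120.68541153] 0.04808883506877685 [-0.11053436 -0.14645665 -0.02163118]
[4.29 0.18 0.04] [-0.01 -0.05  0.19]
```

View pics/w9.png

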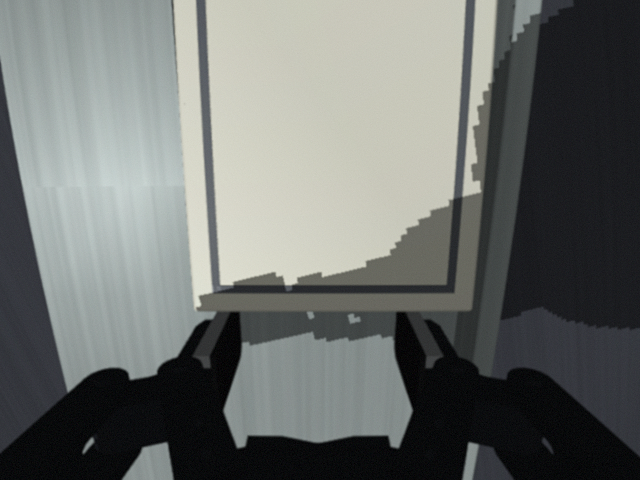

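The board is square and along the fence, with its trailing edge along row 309 from (197,309) to (470,308), against the fingers.

>>> {"fn": "carry_out", "kwargs": {
  "targets": [
    [[0.6, 0.05, 0, 0, 0, 0, 6], [1.2, 0.1, 0, 0, 0, 0, 6], [1.8, 0.1, 0, 0, 0, 0, 6], [2.4, 0.1, 0, 0, 0, 0, 6], [3, 0.1, 0, 0, 0, 0, 6], [3.5, 0.1, 0, 0, 0, 0, 6], [3.8, 0.1, 0, 0, 0, 0, 6], [4.1, 0.1, 0, 0, 0, 0, 6], [4.3, 0.1, 0, 0, 0, 0, 6], [4.4, 0.1, 0, 0, 0, 0, 6], [4.4, 0.1, 0, 0, 0, 0, 6]]
  ]
}}

```text
t: 11.07
tcp_pos: [0.5564, -0.1004, 0.0477]
tool_rot: [0.789, 0.615, 0.0, 0.0]
force: [-0.4, -0.6, -0.3]
finger_gap: 0.702
gripper_force: 0.0
```

```bash
python3 - <<'E'
from h import *
s=manip.sense();print(s['t'],tost(s['tcp_pos']),s['tcp_pos'][2],s['force'])
im,c=shot('wrist','w10')
im2,_=shot('scene','sc10')
E
```

```text
11.0667 [ 24.60237949 -77.88589994] 0.04769289010080068 [-0.36533777 -0.55534021 -0.3009118 ]
```

View pics/w10.png

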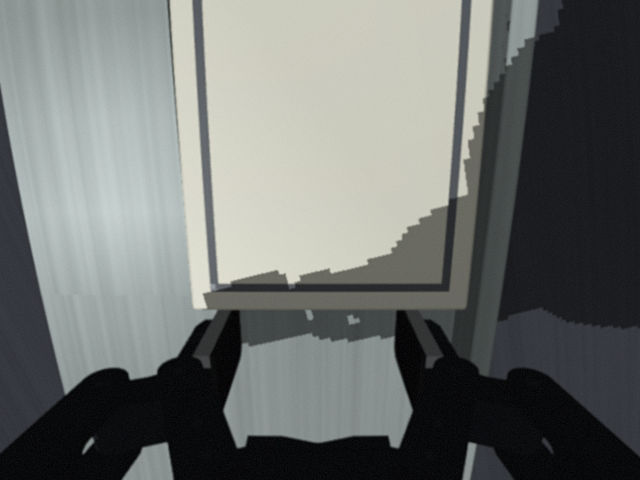

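The trailing edge is along row 308 from (193,308) to (466,308), square and still at deck height, about a millimetre short of dropping. That was my last picture, so from here I go by numbers.

>>> {"fn": "carry_out", "kwargs": {
  "targets": [
    [[0.1, 0, 0, 0, 0, 0, 6], [0.2, 0, 0, 0, 0, 0, 6], [0.2, 0, 0, 0, 0, 0, 6]]
  ]
}}

```text
t: 11.42
tcp_pos: [0.5569, -0.0987, 0.0477]
tool_rot: [0.789, 0.615, 0.0, 0.0]
force: [0.5, -0.5, 0.5]
finger_gap: 0.703
gripper_force: 0.4
```

```bash
cat >> h.py <<'E'
def edge(name):
    "trailing edge: bottom-left/right corners of board in wrist view, via refine"
    im,c=shot('wrist',name);g=im.mean(2).astype(np.float32)
    p,d=refine(g,(240,308),(440,308),w=18);
    l,e=refine(g,(180,120),(190,270),w=18); r,f=refine(g,(475,250),(466,302),w=18)
    ix=lambda p,d,q,e:p+np.linalg.solve(np.c_[d,-e],q-p)[0]*d
    a,b=ix(p,d,l,e),ix(p,d,r,f)
    for z in(.042,.037,.030):
        P=tost(ray([a,b],z,c)); print(z,a.round(1),b.round(1),P.round(1).tolist(),'w',np.linalg.norm(P[1]-P[0]).round(1))
E
python3 - <<'E'
from h import *
s=manip.sense();print(s['t'],tost(s['tcp_pos']),s['tcp_pos'][2],s['force'])
edge('w11')
E
```

```text
11.4167 [ 24.66578095 -76.18334641] 0.04771725879301107 [ 0.51984848 -0.4863152   0.49949182]
0.042 [195.8 303.2] [460.3 304.6] [[-20.1, -62.6], [75.4, -63.2]] w 95.5
0.037 [195.8 303.2] [460.3 304.6] [[-21.8, -65.0], [77.4, -65.5]] w 99.2
0.03 [195.8 303.2] [460.3 304.6] [[-24.2, -68.2], [80.2, -68.8]] w 104.3
```

The visible edge now measures 99.2 mm at z=37 mm, so the trailing end has dropped. Next I turn the hand so the open fingers span both ends and press both plates together.

>>> {"fn": "carry_out", "kwargs": {
  "targets": [
    [[-1, 0, 0, 0, 0, 0, 6], [-1, 0, -2, 0, 0, 0, 6], [-1, 0, -5, 0, 0, 7, 7], [0, 0.2, -6, 0, 0, 14, 8.5], [2, 0.2, -6, 0, 0, 21, 8.5], [4, 0.2, -6, 0, 0, 28, 8.5], [6, 0.2, -6, 0, 0, 35, 8.5], [7.6, 0.2, -6, 0, 0, 42, 8.5], [7.6, 0.2, -6, 0, 0, 49, 8.5], [7.6, 0.2, -6, 0, 0, 56, 8.5], [7.6, 0.2, -6, 0, 0, 63, 8.5], [7.6, 0.2, -6, 0, 0, 70, 8.5]]
  ]
}}

```text
t: 12.47
tcp_pos: [0.5771, -0.0257, 0.1076]
tool_rot: [0.999, 0.048, -0.0, -0.0]
force: [0.5, -1.2, 0.2]
finger_gap: 0.996
gripper_force: 0.0
```

>>> {"fn": "carry_out", "kwargs": {
  "targets": [
    [[0, 0, 0, 0, 0, 7, 8.5], [0, 0, 0, 0, 0, 14, 8.5], [0, 0, 0, 0, 0, 20, 8.5], [0, 0, 0, 0, 0, 20, 8.5], [0, 0, 0, 0, 0, 20, 8.5]]
  ]
}}

```text
t: 12.88
tcp_pos: [0.5771, -0.0259, 0.1076]
tool_rot: [0.993, -0.122, -0.0, -0.0]
force: [-0.5, 0.2, 0.7]
finger_gap: 0.993
gripper_force: 0.0
```

```bash
python3 - <<'E'
from h import *
s=manip.sense();print(s['t'],tost(s['tcp_pos']),s['tcp_pos'][2],s['force'],s['finger_gap'])
shot('wrist','w12')
go(27,0,.05,0)
E
```

```text
12.8833 [26.2267954  -0.58350532] 0.10758285420240517 [-0.47625005  0.1670305   0.72404266] 0.9931813827480519
[ 0.08 -0.05  5.76] [-0.01  0.01  0.29]
```

>>> {"fn": "carry_out", "kwargs": {
  "targets": [
    [[0.1, 0, 2, 0, 0, 0.3, 8.5], [0.1, 0, 4, 0, 0, 0.3, 8.5], [0.1, 0, 5.5, 0, 0, 0.3, 8.5], [0.1, 0, 6, 0, 0, 0.3, 8.5], [0.1, 0, 6.3, 0, 0, 0.3, 8.5], [0.1, 0, 6.5, 0, 0, 0.3, 8.5], [0.1, 0, 6.5, 0, 0, 0.3, 8.5]]
  ]
}}

```text
t: 13.52
tcp_pos: [0.5786, -0.0259, 0.0431]
tool_rot: [0.992, -0.125, 0.0, 0.0]
force: [0.0, 0.9, -0.2]
finger_gap: 0.993
gripper_force: 0.0
```

>>> {"fn": "carry_out", "kwargs": {
  "targets": [
    [[0, 0, 0.1, 0, 0, 0, 8.5], [0, 0, 0.2, 0, 0, 0, 8.5], [0, 0, 0.3, 0, 0, 0, 8.5], [0, 0, 0.4, 0, 0, 0, 8.5], [0, 0, 0.4, 0, 0, 0, 8.5]]
  ]
}}

```text
t: 13.93
tcp_pos: [0.579, -0.0259, 0.0408]
tool_rot: [0.992, -0.126, 0.001, 0.0]
force: [-2.4, -0.2, 8.1]
finger_gap: 0.997
gripper_force: 4.4
```

>>> {"fn": "carry_out", "kwargs": {
  "targets": [
    [[0, 0, 0.1, 0, 0, 0, 8.5], [0, 0, 0.2, 0, 0, 0, 8.5], [0, 0, 0.3, 0, 0, 0, 8.5], [0, 0, 0.3, 0, 0, 0, 8.5]]
  ]
}}

```text
t: 14.27
tcp_pos: [0.579, -0.0259, 0.0379]
tool_rot: [0.992, -0.126, 0.001, 0.0]
force: [-1.7, -1.2, 10.2]
finger_gap: 0.994
gripper_force: 4.8
```

>>> {"fn": "carry_out", "kwargs": {
  "targets": [
    [[0, 0, 0.1, 0, 0, 0, 8.5], [0, 0, 0.2, 0, 0, 0, 8.5], [0, 0, 0.2, 0, 0, 0, 8.5]]
  ]
}}

```text
t: 14.52
tcp_pos: [0.579, -0.0259, 0.036]
tool_rot: [0.992, -0.126, 0.001, 0.0]
force: [-2.2, 0.7, 9.9]
finger_gap: 0.996
gripper_force: 5.3
```

>>> {"fn": "carry_out", "kwargs": {
  "targets": [
    [[0, 0, 0.1, 0, 0, 0, 8.5], [0, 0, 0.2, 0, 0, 0, 8.5], [0, 0, 0.2, 0, 0, 0, 8.5]]
  ]
}}

```text
t: 14.77
tcp_pos: [0.579, -0.0259, 0.0359]
tool_rot: [0.992, -0.126, 0.002, 0.0]
force: [-4.9, 0.7, 23.1]
finger_gap: 0.997
gripper_force: 11.6
```

>>> {"fn": "carry_out", "kwargs": {
  "targets": [
    [[0, 0, 0.1, 0, 0, 0, 8.5], [0, 0, 0.2, 0, 0, 0, 8.5], [0, 0, 0.2, 0, 0, 0, 8.5]]
  ]
}}

```text
t: 15.02
tcp_pos: [0.579, -0.0259, 0.0358]
tool_rot: [0.992, -0.125, 0.002, 0.0]
force: [-7.3, 0.8, 35.5]
finger_gap: 0.997
gripper_force: 17.9
```

```bash
python3 - <<'E'
from h import *
s=manip.sense();T=R.from_quat(s['tool_rot']);print(T.inv().apply(s['force']),T.inv().apply(s['ft_torque']),s['ft_torque'],s['tau'])
E
```

```text
[ -7.13470018   1.07189453 -35.52155306] [-0.10606    -1.30667688  0.01714194] [ 0.2226312   1.29192387 -0.01775138] [ -0.22356647 -27.21765697  -8.55593115   0.12268884  -2.30864614
  -0.04933804]
```

>>> {"fn": "carry_out", "kwargs": {
  "targets": [
    [[0, 0, -1, 0, 0, 0, 8.5], [0, 0, -4, 0, 0, 0, 6], [0, 0, -5, 0, 0, 0, 3], [0, 0, -5, 0, 0, 0, 0], [0, -2.5, -5, 0, 0, 0, 0], [0, -5, -5, 0, 0, 0, 0], [0, -5, -5, 0, 0, 0, 0], [0, -5, -5, 0, 0, 0, 0], [0, -5, -5, 0, 0, 0, 0]]
  ]
}}

```text
t: 15.77
tcp_pos: [0.5902, 0.0226, 0.0787]
tool_rot: [0.992, -0.125, -0.001, 0.0]
force: [-0.1, -0.4, 0.6]
finger_gap: -0.001
gripper_force: 0.0
```

```bash
python3 - <<'E'
from h import *
s=manip.sense();print(s['t'],tost(s['tcp_pos']),s['tcp_pos'][2],s['finger_gap'])
go(27,50,.06,0)
E
```

```text
15.7667 [26.89841375 49.61511176] 0.07873972862165388 -0.0014923711685579525
[ 0.01 -0.04  1.87] [ 0.03  0.08 -0.1 ]
```

>>> {"fn": "carry_out", "kwargs": {
  "targets": [
    [[0, 0, 1.3, 0, 0, 0, 0], [0, 0, 2.4, 0, 0, 0, 0], [0, 0, 2.7, 0, 0, 0, 0], [0, 0, 3.0, 0, 0, 0, 0], [0, 0, 3.2, 0, 0, 0, 0], [0, 0, 3.3, 0, 0, 0, 0], [0, 0, 3.3, 0, 0, 0, 0]]
  ]
}}

```text
t: 16.35
tcp_pos: [0.5896, 0.0221, 0.0489]
tool_rot: [0.992, -0.126, -0.001, 0.0]
force: [-5.6, -1.0, 16.1]
finger_gap: -0.001
gripper_force: 8.3
```

>>> {"fn": "carry_out", "kwargs": {
  "targets": [
    [[0, 0, 0.1, 0, 0, 0, 0], [0, 0, 0.1, 0, 0, 0, 0]]
  ]
}}

```text
t: 16.52
tcp_pos: [0.5896, 0.0221, 0.0489]
tool_rot: [0.992, -0.126, -0.001, 0.0]
force: [-7.7, -1.5, 22.7]
finger_gap: 0.0
gripper_force: 11.2
```

>>> {"fn": "carry_out", "kwargs": {
  "targets": [
    [[0, 0, -1, 0, 0, 0, 0], [0, 0, -2, 0, 0, 0, 0], [0, 4, -2, 0, 0, 0, 0], [0, 8, -2, 0, 0, 0, 0], [0, 10, -2, 0, 0, 0, 0], [0, 10, -2, 0, 0, 0, 0], [0, 10, -1, 0, 0, 0, 0], [0, 10, -0.5, 0, 0, 0, 0], [0, 10, -0.2, 0, 0, 0, 0], [0, 10, -0.1, 0, 0, 0, 0], [0, 10, -0.1, 0, 0, 0, 0]]
  ]
}}

```text
t: 17.43
tcp_pos: [0.5657, -0.0736, 0.0488]
tool_rot: [0.992, -0.124, -0.0, 0.001]
force: [-5.8, -2.9, 20.2]
finger_gap: 0.0
gripper_force: 10.4
```

>>> {"fn": "carry_out", "kwargs": {
  "targets": [
    [[0, 0, 0.1, 0, 0, 0, 0], [0, 0, 0.1, 0, 0, 0, 0]]
  ]
}}

```text
t: 17.6
tcp_pos: [0.5657, -0.0736, 0.0488]
tool_rot: [0.992, -0.124, 0.0, 0.001]
force: [-7.2, -2.5, 27.6]
finger_gap: -0.001
gripper_force: 13.5
```

Both ends are at the hard stop: TCP 48.9 and 48.8 mm, which puts the tips at about 30 mm, deck height. I'll lift away and check squareness and the bystanders.

>>> {"fn": "carry_out", "kwargs": {
  "targets": [
    [[0, 0, -2, 0, 0, 0, 0], [0, 0, -6, 0, 0, 0, 0], [0, -2.5, -10, 0, 0, 0, 0], [0, -5, -14, 0, 0, 0, 0], [0, -5, -18, 0, 0, 0, 0], [0, -5, -20, 0, 0, 0, 0], [0, -5, -20, 0, 0, 0, 0], [0, -5, -20, 0, 0, 0, 0], [0, -5, -20, 0, 0, 0, 0]]
  ]
}}

```text
t: 18.35
tcp_pos: [0.5773, -0.0244, 0.2443]
tool_rot: [0.992, -0.125, -0.001, -0.0]
force: [0.3, -0.4, -0.7]
finger_gap: 0.001
gripper_force: 0.0
```

```bash
python3 - <<'E'
from h import *
from scipy.spatial.transform import Rotation
im,c=shot('wrist','w13');print(manip.sense()['t'])
Ti=np.linalg.inv(c['T']);
def proj(x,y,z):
    p=Ti@np.r_[st(x,y),z,1];u=p[:2]/p[2];u=u*(1+c['k1']*(u@u));return u*c['K'][0,0]+c['K'][:2,2]
q=[proj(27+sx*50,sy*65,.03) for sx,sy in((1,1),(1,-1),(-1,-1),(-1,1))];print(np.round(q))
g=im.mean(2).astype(np.float32);Q=quad(g,q,w=5);P=tost(ray(Q,.03,c));print(P.round(1),P.mean(0))
# bystanders: scene before/after difference
for n in('scene','side'):
    a=cv2.imread(f'pics/{n}0.png').astype(int);b=shot(n,n+'13')[0][:,:,::-1].astype(int)
    for nm,(x0,y0,x1,y1) in (dict(jar=(360,218,394,252),bowl=(360,172,405,204),tall=(145,295,195,355)) if n=='scene' else dict(tall=(388,345,435,380),jar=(296,205,326,238))).items():
        A=a[y0:y1,x0:x1];B=b[y0:y1,x0:x1]
        sh=cv2.phaseCorrelate(A.mean(2).astype(np.float32),B.mean(2).astype(np.float32))
        print(n,nm,abs(A-B).mean().round(1),np.round(sh[0],2))
E
```

```text
18.4
[[240. 155.]
 [396. 155.]
 [390. 267.]
 [247. 268.]]
[[ 76.6  63.9]
 [ 76.8 -65.2]
 [-21.8 -65.2]
 [-21.8  63.9]] [27.46204028 -0.65880332]
scene jar 31.1 [-0.34  0.13]
scene bowl 2.8 [ 0.45 -0.01]
scene tall 17.0 [-0.07 -0.03]
side tall 4.7 [ 0.09 -0.31]
side jar 28.8 [ 0.81 -0.12]
```

The board is square and centred to within about 0.7 mm. The bystanders have not moved, and the image differences there are lighting from the arm's shadow.

```bash
python3 -c "
from station import sign_off
print(sign_off())"
```

```text
the job is handed in; nothing more can be done
None
```

The board is in the well, square, flat and pressed to the hard stop, flush with the deck at both ends; the jars and bowl were left standing in place, the hand was taken clear, and the job was handed in at about 18.5 s.

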